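# Stop the gantry, scan the container, reset the stop

## Robot

A 7-joint arm with a two-finger parallel gripper is mounted at the origin on the work surface. World frame = base frame: x ahead of the robot, y to its left, z up, the work surface at z = 0. Lengths are in m, angles in rad, forces in N, time in s.
With the tool pointing down it reaches from about 0.4 to 0.875 m from the base axis. Payload 19.3 kg.
Tool frame: the origin (TCP) lies at the very end of the fingers, on their centre line; the grasp point (between the pads) lies 19 mm behind it; z points along the fingers, y is the line along which they close (so a half turn about z gives the same grasp; the last joint's range is limited). The gripper opens to 85 mm and grips with 20 to 120 N. Pads are 22 mm wide; open, the fingers measure 114 mm over their backs; the gripper's body (76 mm by 85 mm) begins 54 mm behind the grasp point. The pads swing forward as they close: fully open they stand 13 mm farther back than shut.
Start: joints at [1.174, 0.521, -0.036, 1.599, 0.021, 1.021, -0.113], TCP at [0.201, -0.592, 0.231] pointing down, gripper open.
Joint ranges: [-2.91, 2.91], [-0.3, 2.13], [-1.5, 1.42], [0.17, 2.43], [-1.26, 4.41], [0.16, 1.93], [-2.52, 2.52]. Speed limits (rad/s): [1.89, 1.89, 2.39, 2.39, 3.01, 3.01, 3.01].

## Interface

Orientations are given as [roll, pitch, yaw] about the fixed x, y, z axes, in that order (R = Rz(yaw) Ry(pitch) Rx(roll)).
In Python, from workcell import monitor, optics, workorder gives the robot as it stands.
- The arm moves only by the tool apply_moves, never from a script. Its arguments are lists of equal length, an entry for each row: "linear": the shift along the tool's x, y, z each as a share of 0.1 m, from -1 to 1, a list of three; "delta_rot": the turn, a rotation vector about the tool's x, y, z each as a share of 120 degrees, from -1 to 1, a list of three. A call has exactly 5 rows; each row is the pose to reach, as a shift and turn from the pose commanded when the call began, along the tool's axes at that moment; what a row does not reach only later rows make up. A row lasts 1/12 s, in which the tool goes at most 41.7 mm and 7.16 degrees, less where a joint would pass 70% of its speed; a pose out of reach is approached as far as the arm can. A call with a number of a shift or a turn outside -1 to 1 is refused whole. A call with a gripper value outside its range is refused whole. "gripper" is the opening, from -1 (shut) to 1 (fully open), set as the call begins (left out, the last holds). The fingers move at their own pace and stop on an object; "force" is the grip in N (left out, the last holds). Time passes only in rows, so rows that repeat a pose let the fingers close, or fill a call up. It gives the time, the measured TCP pose, the force, the opening and the grip force at its end, in the units of the state.
- monitor.observe(): the state, without advancing time (a new reading comes with each control period).
- optics.grab_frame(name): name is "scene" or "side" or "wrist"; returns (picture, depth): 400x640x3 uint8, red, green, blue; 400x640 float32, m along the optical axis (not along the pixel's ray), 0 where there is no reading.
- optics.camera_info(name): a dict with "fx", "fy", "cx", "cy" (pixels), "D" ([k1, k2, p1, p2, k3] as OpenCV has them; the pictures are not rectified), "rvec" (rotation vector, rad) and "tvec" (3), from world to camera coordinates, as OpenCV has them; the wrist camera has in their place "T_tool_cam" (4x4, takes a point from camera to tool coordinates, whose origin is the TCP and whose axes are the flange's). Camera axes: x right, y down, z forward; pixel columns grow to the right and rows downward; lengths in m; the calibration is good to about 2 mm. A picture is of the moment at which its call begins: read the wrist's pose just before it. camera_info takes no time and is no camera call.
- workorder.job_done(): hands the job in; it is judged then, once.
The state is a dict: "clock": time; "qpos": joint angles; "qd": joint speeds; "joint_efforts": joint torques, N m; "position": TCP position; "tool_rot": TCP orientation; "force": force on the tool from outside, world axes, zero at the start; "moment": the same for the moment, N m; "grip_width": finger opening in m; "finger_force": force on a finger pad.
Only numpy, scipy, OpenCV 4.12 (cv2) and the standard library are available. Lean on these libraries where they do the work, as an engineer would, in place of code of your own. Each camera call takes 0.05 s, during which the arm holds its last target. There are 200 camera calls.

## Task

Push the wooden mushroom stop button all the way down until it latches and stays down by itself. With the gantry stopped, pick up the toy scanner from its cork pad and aim its nose level and squarely at the middle of the label on the side of the container, a hand's breadth away (about 7 cm) and without touching it, holding still for a good second. Then lay the scanner back along its pad, upright, and turn the mushroom clockwise until it springs up again, leaving the engine, wagon, container and tree where they are.

Things in the scene. Friction and masses are not known exactly. Their poses are not given: they have to be found in the camera images.
- stop_post: Fixed square wooden block, 110 x 110 mm and 45 mm high, that carries the mushroom stop; origin at the centre of its underside on the table, z up.
- stop_top (a point): Centre of the top of the wooden mushroom head (moves with it), 103 mm above the table when up. The head is round, 54 mm across, its upright rim 21 mm high, from 27 mm to 6 mm below this point; it may be gripped across the rim at any yaw. It stands on a 22 mm stem; below its underside (30 mm below this point) 28 mm are free above the block when it is up, 17 mm when latched.
- stop_press (a joint): How far the mushroom is pressed, m: 0 up, full travel 0.016 (hard stop). It latches from about 0.011 on (peak about 8 N on the way, so press by distance, about 0.013 to 0.015; a touch-sensitive force stop may halt early on first contact) and then rests at about 0.011 by itself. Spring-loaded upwards.
- stop_knob (a joint): How far the mushroom head is turned clockwise seen from above, rad: 0 to 1.4; starts near 0, stays where it is left. When latched, turning it clockwise past about 0.75 lets the latch go and the head springs up as soon as the fingers open; turn to about 1.1 to be sure. Light friction, no return spring.
- pad: Fixed cork pad, 200 mm long (its x) x 110 mm wide (y) x 10 mm thick, on which the scanner lies; origin at the centre of its underside on the table.
- scanner: Loose wooden toy hand scanner, 150 mm long, 0.12 kg, lying along its x axis with its nose to +x; origin at the centre of its underside, close below its centre of mass. Handle: from x = -75 to +30 mm, 32 mm wide (y), 32 mm high, to be gripped across y near x = -10 mm. Nose block: x = +30 to +75 mm, 50 mm wide, 44 mm high. Its line of sight runs along +x at 22 mm above its underside.
- scanner_nose (a point): Centre of the dark window on the scanner's front face; the line of sight starts here along the scanner's +x.
- wagon: Loose container wagon, 190 mm long (y), 74 mm wide, standing on the track; origin at the centre under its wheels; its deck is 40 mm higher.
- container: Loose wooden container box on the wagon's deck, 150 mm long (its y) x 64 mm (x) x 62 mm high; origin at the centre of its underside. Its labelled side faces its -x, towards the robot; +x of the container points away from the robot.
- tag (a point): Aim point: middle of the paper label with dark bars on the container's -x side, 31 mm above its underside. The label is 50 mm wide, about 44 mm high, and folds over onto the roof, so it shows from above.
- engine: Bystander: black toy shunting engine, 150 mm long (y), 60 mm wide, 97 mm high, standing on the same track beside the wagon; origin at the centre under its wheels.
- tree: Bystander: wooden toy tree, 110 mm high, 60 mm across; origin under its foot.
- track: Fixed straight track board, 120 mm wide, 1.2 m long (its y), 10 mm high, origin on the table 80 mm from its middle; the gantry (270 mm high incl. trolley, legs 126 mm to each side of the middle line) stands over it 540 to 680 mm towards +y from the origin, over a fixed spare box without a label.
Not all that is in view belongs to the job. Leave any orange or turquoise look-alike of the scanner alone.

How it is judged:
On the way, in this order (a step that is already met when the one before it is completed fails the run):
1. the mushroom stop is pressed down to its latch (value of joint stop_press above 0.009 m), for 0.2 s.
2. with the stop still down, the lifted scanner points squarely at the label from 2 to 12 cm and is held steady for a good second (x of tag in the frame of scanner between 0.095 and 0.195 m and y of tag in the frame of scanner between -0.02 and 0.02 m and z of tag in the frame of scanner between 0.004 and 0.04 m and x of scanner_nose in the frame of container below -0.04 m and angle between the x axis of scanner and the x axis of container, either way round below 0.3 rad and angle between scanner's own z axis and vertical below 0.3 rad and linear speed of scanner below 0.03 m/s and value of joint stop_press above 0.009 m), for 0.8 s.
3. the mushroom has been turned and is up again (value of joint stop_knob above 0.5 rad and value of joint stop_press below 0.003 m), for 0.2 s.
At the end, for the whole second after the job is handed in: Mushroom up (within 3 mm). Scanner at rest, upright, on its pad: centre within 50 mm lengthwise and 45 mm crosswise of the pad's, within 23 degrees of its length. Container, wagon, engine and tree within 20 mm of where they were (value of joint stop_press below 0.003 m and x of scanner in the frame of pad between -0.05 and 0.05 m and y of scanner in the frame of pad between -0.045 and 0.045 m and z of scanner in the frame of pad between 0.005 and 0.016 m and angle between scanner's own z axis and vertical below 0.15 rad and angle between the x axis of scanner and the x axis of pad, either way round below 0.4 rad and linear speed of scanner below 0.02 m/s and distance of each of container, wagon, engine, tree from where it was at the start of the episode below 0.02 m); the robot touches nothing.
It fails at once if the scanner touches the container (contact force between scanner and container above 1 N).
It fails at once if the container, wagon, engine or tree is shifted by more than 20 mm (distance of any of container, wagon, engine, tree from where it was at the start of the episode above 0.02 m).
It also fails if it takes over 72 s, if anything falls off the work surface, if the arm or the gripper's body presses on something with over 40 N, if the wrist force passes 120 N, or if a joint passes its speed limit or range.

## Working session

There is one attempt and no reset: what is moved stays moved. The work goes in short steps, Python scripts to look and compute and a tool call to move; the robot and the scene stay as the last step left them, time stands still between calls to the robot, and variables do not carry over. Pictures are saved under pics/ and viewed, at most 10 in all, crops included, and the job is handed in when it is done.

Besides the shell and the picture viewer there is one more tool, called after "Call:" by a JSON object that holds its "api" and its "payload". apply_moves: Moves the arm, as the interface text tells. Its arguments: {"type":"object","properties":{"linear":{"type":"array"},"delta_rot":{"type":"array"},"gripper":{"type":"number"},"force":{"type":"number"}},"required":["linear","delta_rot"]}

```bash
mkdir -p pics; ls; cat > h.py <<'E'
import numpy as np, cv2
from workcell import monitor, optics, workorder
from scipy.spatial.transform import Rotation as R
def cam(name):
    c=optics.camera_info(name); K=np.array([[c['fx'],0,c['cx']],[0,c['fy'],c['cy']],[0,0,1.]]); D=np.array(c['D'],float)
    if 'rvec' in c:
        Rm=cv2.Rodrigues(np.array(c['rvec'],float))[0]; t=np.array(c['tvec'],float).ravel()
        return K,D,Rm.T,-Rm.T@t
    s=monitor.observe(); T=np.eye(4); T[:3,:3]=R.from_euler('xyz',s['tool_rot']).as_matrix(); T[:3,3]=s['position']
    T=T@np.array(c['T_tool_cam']); return K,D,T[:3,:3],T[:3,3]
def rays(C,px):
    K,D,Rw,o=C; p=cv2.undistortPoints(np.array(px,float).reshape(-1,1,2),K,D).reshape(-1,2)
    return np.c_[p,np.ones(len(p))]@Rw.T,o
def onz(C,px,z):
    d,o=rays(C,px); return o+d*((z-o[2])/d[:,2])[:,None]
def pts(C,depth):
    h,w=depth.shape; u,v=np.meshgrid(np.arange(w),np.arange(h))
    d,o=rays(C,np.c_[u.ravel(),v.ravel()]); return (o+d*depth.ravel()[:,None]).reshape(h,w,3)
E
python3 - <<'E'
from h import *
s=monitor.observe();print(s)
for n in ["scene","side","wrist"]:
    C=cam(n);im,d=optics.grab_frame(n);np.savez(n+'0.npz',im=im,d=d,K=C[0],D=C[1],R=C[2],o=C[3])
    cv2.imwrite(f'pics/{n}0.png',im[:,:,::-1]); print(n,C[3],C[2][:,2],(d>0).mean())
E
```

```text
pics
{'clock': 0.0, 'qpos': array([ 1.17379892,  0.52206108, -0.0363187 ,  1.60000717,  0.02120643,
        1.0210505 , -0.11280452]), 'qd': array([-1.25558194e-03,  1.03655086e-03,  5.30185181e-04, -9.56583916e-04,
        3.68620621e-04,  1.36964623e-03, -9.15269016e-05]), 'joint_efforts': array([ 2.82152563e-03, -9.27092314e+01,  1.98036723e+00, -3.69930124e+01,
        1.77401322e-02,  8.25597032e-03, -2.86361910e-05]), 'position': array([ 0.20048653, -0.59162509,  0.23069679]), 'tool_rot': array([-3.14045522e+00,  8.94320512e-05,  3.26778771e-01]), 'force': array([-0.06859949, -0.30791966, -0.5742124 ]), 'moment': array([-0.00943497, -0.00200587, -0.00209177]), 'finger_force': 0.0, 'grip_width': 0.08549661242678946}
scene [1.09398303 0.63084304 0.78410124] [-0.54200105 -0.56341438 -0.62353757] 0.99602734375
side [-0.44429662  0.97334965  1.01816409] [ 0.55962827 -0.59577665 -0.57607845] 0.995734375
wrist [ 0.27598994 -0.56635004  0.37248146] [-0.29433381 -0.0994884  -0.95051021] 0.99592578125
```

View pics/scene0.png

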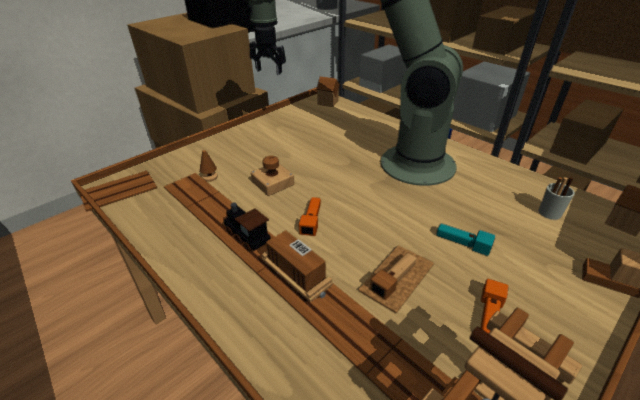

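View pics/side0.png

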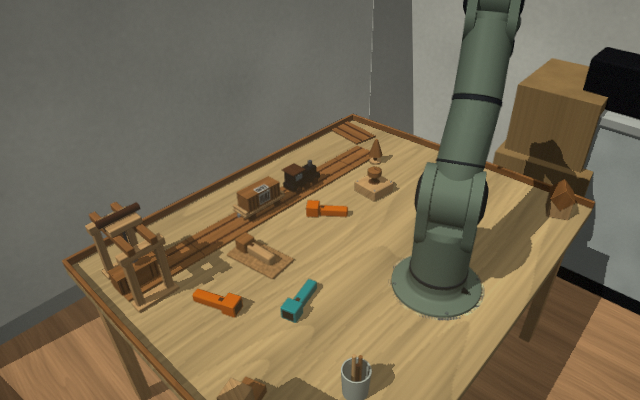

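The scene view shows these candidates: the wooden scanner on its cork pad (395,273), orange look-alikes (312,215) and (492,300), and a turquoise one (467,238). I choose the wooden one. The mushroom is at (270,163), the tree at (207,163), the engine at (247,225) and the container at (296,262). The side view agrees: scanner (257,250), mushroom (375,175), container (258,195).

```bash
cat >> h.py <<'E'
def load(n):
    z=np.load(n+'.npz'); C=(z['K'],z['D'],z['R'],z['o']); return z['im'],z['d'],C,pts(C,z['d'])
E
python3 - <<'E'
from h import *
q={'scene0':dict(mush=(270,160),tree=(207,155),cont=(296,262),label=(300,247),scan=(402,266),nose=(384,281),pad=(400,300),or1=(312,215),eng=(254,225)),
 'side0':dict(mush=(375,170),cont=(258,190),scan=(262,252),nose=(245,243),or1=(320,208),eng=(296,178),tree=(375,150))}
np.set_printoptions(precision=4,suppress=True)
P={}
for n in q:
    im,d,C,W=load(n);P[n]=(im,W)
    for k,(u,v) in q[n].items(): print(n,k,W[v,u],im[v,u])
def box(pts2,tag):
    if len(pts2)<20: print(tag,'few',len(pts2));return
    p=pts2[:,:2].astype(np.float32);r=cv2.minAreaRect(p*1000);print(tag,len(p),'mean',p.mean(0),'z',np.median(pts2[:,2]),'rect',[np.round(x,1) for x in r])
for n,(im,W) in P.items():
    X=W.reshape(-1,3)
    def sel(c,r,z0,z1): return X[(np.hypot(X[:,0]-c[0],X[:,1]-c[1])<r)&(X[:,2]>z0)&(X[:,2]<z1)]
    v,u=[q[n]['mush'][1],q[n]['mush'][0]];c=W[v,u]; box(sel(c,.07,.09,.115),n+' mush top');box(sel(c,.1,.04,.049),n+' post top')
    c=W[q[n]['cont'][1],q[n]['cont'][0]]; box(sel(c,.13,.106,.12),n+' roof')
    c=W[q[n]['scan'][1],q[n]['scan'][0]]; box(sel(c,.13,.038,.046),n+' handle top');box(sel(c,.13,.05,.058),n+' nose top');box(sel(c,.15,.006,.014),n+' pad')
    c=W[q[n]['eng'][1],q[n]['eng'][0]]; box(sel(c,.13,.02,.15),n+' eng')
    c=W[q[n]['or1'][1],q[n]['or1'][0]]; box(sel(c,.13,.02,.05),n+' or1')
    if 'tree' in q[n]: 
        c=W[q[n]['tree'][1],q[n]['tree'][0]];box(sel(c,.06,.03,.14),n+' tree')
im=P['scene0'][0]
cv2.imwrite('pics/crop1.png',cv2.resize(im[225:325,230:450],None,fx=3.6,fy=3.6,interpolation=cv2.INTER_CUBIC)[:,:,::-1])
E
```

```text
scene0 mush [ 0.462  -0.2733  0.1019] [121  72  32]
scene0 tree [ 0.5868 -0.4574  0.096 ] [90 55 25]
scene0 cont [0.7071 0.1358 0.113 ] [117  70  33]
scene0 label [0.6677 0.1057 0.113 ] [95 95 87]
scene0 scan [0.4825 0.283  0.0397] [176 134  81]
scene0 nose [0.5639 0.2883 0.0541] [124  79  38]
scene0 pad [0.5496 0.3311 0.0081] [139  99  58]
scene0 or1 [ 0.5098 -0.023   0.0434] [129  54  12]
scene0 eng [ 0.6941 -0.0466  0.1055] [59 32 16]
side0 mush [ 0.4461 -0.2739  0.1018] [147  98  53]
side0 cont [0.6682 0.1181 0.1091] [92 89 81]
side0 scan [0.4681 0.2842 0.042 ] [189 148  95]
side0 nose [0.5355 0.2971 0.0499] [102  70  39]
side0 or1 [ 0.5008 -0.0235  0.0333] [141  75  23]
side0 eng [ 0.6529 -0.0556  0.0837] [61 63 57]
side0 tree [ 0.5818 -0.4558  0.0646] [111  76  41]
scene0 mush top 140 mean [ 0.4605 -0.2763] z 0.09999097735262824 rect [array([ 458.3, -280.4]), array([47.4, 49.4]), np.float64(1.5)]
scene0 post top 480 mean [ 0.4643 -0.2721] z 0.04434933981035205 rect [array([ 456.2, -280.5]), array([107.1, 109.8]), np.float64(82.9)]
scene0 roof 1260 mean [0.6868 0.1091] z 0.11177
[... 1346 characters left out ...]
2.7, 279.4]), array([142.5,  45.1]), np.float64(10.9)]
side0 nose top 88 mean [0.5555 0.2839] z 0.052157757601936805 rect [array([555.3, 285.8]), array([47.2, 43.6]), np.float64(90.0)]
side0 pad 766 mean [0.4694 0.29  ] z 0.00922874447371258 rect [array([471. , 291.7]), array([171.2, 227. ]), np.float64(80.5)]
side0 eng 1140 mean [ 0.6613 -0.0506] z 0.06896969304123934 rect [array([662.7, -39.5]), array([208.7, 233.9]), np.float64(42.8)]
side0 or1 341 mean [ 0.4934 -0.0354] z 0.03074035896502203 rect [array([489.6, -46.2]), array([149.6,  57.1]), np.float64(39.2)]
side0 tree 166 mean [ 0.5816 -0.4587] z 0.06124306786256051 rect [array([ 581.4, -456.9]), array([52. , 47.8]), np.float64(35.6)]
```

View pics/crop1.png

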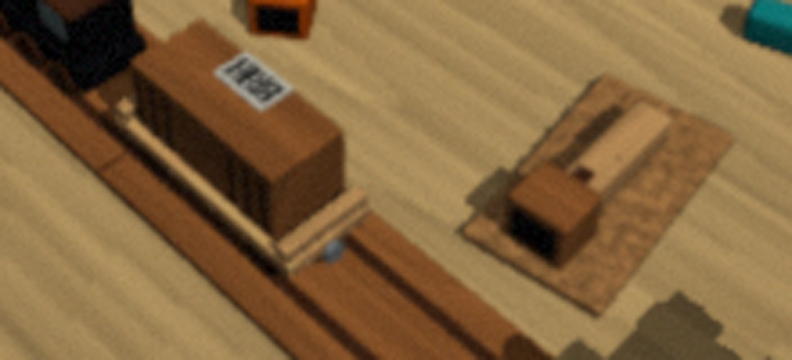

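The crop shows the plain wooden scanner on cork, dark window at crop (535,230), nose pointing +x. The label is centred on the container roof edge. Next: move over the mushroom with the fingers shut.

Call:
{"api": "apply_moves", "payload": {"linear": [[0.17,-0.107,0],[0.34,-0.214,0],[0.51,-0.321,0],[0.68,-0.428,0],[0.856,-0.535,0]], "delta_rot": [[0,0,0],[0,0,0],[0,0,0],[0,0,0],[0,0,0]], "gripper": -1, "force": 30}}

```text
clock: 0.57
position: [0.2649, -0.5129, 0.2311]
tool_rot: [-3.141, 0.0, 0.327]
force: [0.9, 0.0, 0.8]
grip_width: 0.0254
finger_force: 0.0
```

Call:
{"api": "apply_moves", "payload": {"linear": [[0.17,-0.107,0],[0.34,-0.214,0],[0.51,-0.321,0],[0.68,-0.428,0],[0.856,-0.535,0]], "delta_rot": [[0,0,0],[0,0,0],[0,0,0],[0,0,0],[0,0,0]]}}

```text
clock: 0.98
position: [0.3288, -0.4348, 0.2312]
tool_rot: [-3.141, 0.0, 0.327]
force: [-0.2, -0.8, 0.1]
grip_width: 0.0001
finger_force: 0.0
```

```bash
python3 - <<'E'
from h import *
np.set_printoptions(precision=4,suppress=True)
s=monitor.observe();print(s['clock'],s['position'],s['tool_rot'],s['qpos'],s['grip_width'])
for n in ['scene0','side0']:
    im,d,C,W=load(n);X=W.reshape(-1,3);c=im.reshape(-1,3).astype(int)
    h=X[(X[:,0]>.42)&(X[:,0]<.525)&(abs(X[:,1]-.283)<.035)&(X[:,2]>.038)&(X[:,2]<.046)]
    r=cv2.minAreaRect((h[:,:2]*1000).astype(np.float32));print(n,'handle',r,np.polyfit(h[:,0]-.5,h[:,1],1))
    m=(abs(X[:,0]-.68)<.05)&(abs(X[:,1]-.1)<.08)&(X[:,2]>.105)&(X[:,2]<.12)&(c[:,2]>70)
    print('label roof',m.sum(),X[m].mean(0),X[m].min(0),X[m].max(0))
    # pad: cork top
    m=(X[:,2]>.006)&(X[:,2]<.014)&(abs(X[:,0]-.5)<.12)&(abs(X[:,1]-.29)<.085)
    r=cv2.minAreaRect((X[m][:,:2]*1000).astype(np.float32));print('pad',r)
E
```

```text
0.9833 [ 0.3288 -0.4348  0.2312] [-3.1413  0.0002  0.3267] [ 0.8784  0.3957 -0.0846  1.8096  0.0405  0.9383 -0.4678] 9.200767868416081e-05
scene0 handle ((478.0135498046875, 278.5635681152344), (94.410400390625, 31.1856746673584), 3.7244997024536133) [0.0648 0.2802]
label roof 187 [0.6684 0.1043 0.1127] [0.6518 0.0277 0.1092] [0.6844 0.1317 0.1155]
pad ((493.12811279296875, 278.50909423828125), (205.1859893798828, 112.6158676147461), 7.32413911819458)
side0 handle ((478.28314208984375, 280.9603271484375), (95.72508239746094, 31.939319610595703), 9.400598526000977) [0.082  0.2838]
label roof 90 [0.674  0.1004 0.1101] [0.6503 0.0329 0.1051] [0.7212 0.1325 0.114 ]
pad ((500.5854797363281, 290.1548156738281), (228.1757049560547, 136.57040405273438), 4.846139907836914)
```

Call:
{"api": "apply_moves", "payload": {"linear": [[0.17,-0.107,0],[0.34,-0.214,0],[0.51,-0.321,0],[0.68,-0.428,0],[0.85,-0.535,0]], "delta_rot": [[0,0,0],[0,0,0],[0,0,0],[0,0,0],[0,0,0]]}}

```text
clock: 1.4
position: [0.3922, -0.3568, 0.2312]
tool_rot: [-3.141, 0.0, 0.327]
force: [1.3, 0.6, -0.3]
grip_width: -0.0002
finger_force: 0.0
```

Call:
{"api": "apply_moves", "payload": {"linear": [[0.17,-0.107,0.1],[0.34,-0.214,0.2],[0.51,-0.321,0.3],[0.68,-0.428,0.4],[0.85,-0.535,0.5]], "delta_rot": [[0,0,0],[0,0,0],[0,0,0],[0,0,0],[0,0,0]]}}

```text
clock: 1.82
position: [0.4555, -0.2789, 0.1807]
tool_rot: [-3.141, 0.0, 0.327]
force: [0.2, -1.0, 0.0]
grip_width: -0.0002
finger_force: 0.0
```

Call:
{"api": "apply_moves", "payload": {"linear": [[0,0,0.2],[0,0,0.4],[0,0,0.55],[0,0,0.66],[0,0,0.7]], "delta_rot": [[0,0,0],[0,0,0],[0,0,0],[0,0,0],[0,0,0]]}}

```text
clock: 2.23
position: [0.4545, -0.2794, 0.1098]
tool_rot: [-3.14, 0.001, 0.327]
force: [-0.5, -0.5, -0.7]
grip_width: 0.0001
finger_force: 0.0
```

Call:
{"api": "apply_moves", "payload": {"linear": [[0,0,0.05],[0,0,0.1],[0,0,0.14],[0,0,0.18],[0,0,0.215]], "delta_rot": [[0,0,0],[0,0,0],[0,0,0],[0,0,0],[0,0,0]]}}

```text
clock: 2.65
position: [0.4555, -0.2801, 0.0903]
tool_rot: [3.141, -0.001, 0.327]
force: [-0.5, 0.8, 4.6]
grip_width: 0.0
finger_force: 2.4
```

Call:
{"api": "apply_moves", "payload": {"linear": [[0,0,0],[0,0,0],[0,0,0],[0,0,0],[0,0,0]], "delta_rot": [[0,0,0],[0,0,0],[0,0,0],[0,0,0],[0,0,0]]}}

```text
clock: 3.07
position: [0.4553, -0.2799, 0.0901]
tool_rot: [3.141, -0.0, 0.327]
force: [0.5, -1.1, 4.5]
grip_width: -0.0
finger_force: 2.4
```

Call:
{"api": "apply_moves", "payload": {"linear": [[0,0,0.01],[0,0,0.02],[0,0,0.02],[0,0,0.02],[0,0,0.02]], "delta_rot": [[0,0,0],[0,0,0],[0,0,0],[0,0,0],[0,0,0]]}}

```text
clock: 3.48
position: [0.4553, -0.2799, 0.088]
tool_rot: [3.141, -0.0, 0.327]
force: [0.3, -1.5, 5.2]
grip_width: 0.0002
finger_force: 2.6
```

Call:
{"api": "apply_moves", "payload": {"linear": [[0,0,-0.2],[0,0,-0.4],[0,0,-0.6],[0,0,-0.8],[0,0,-1]], "delta_rot": [[0,0,0],[0,0,0],[0,0,0],[0,0,0],[0,0,0]]}}

```text
clock: 3.9
position: [0.4546, -0.2795, 0.1886]
tool_rot: [-3.141, 0.001, 0.327]
force: [-0.4, -0.2, 0.5]
grip_width: 0.0
finger_force: 0.0
```

```bash
python3 - <<'E'
from h import *
np.set_printoptions(precision=4,suppress=True)
s=monitor.observe();print(s['clock'],s['position'],s['tool_rot'],s['qpos'])
for n in ['scene','side']:
    C=cam(n);im,d=optics.grab_frame(n);X=pts(C,d)
    m=(np.hypot(X[...,0]-.4555,X[...,1]+.279)<.012)&(X[...,2]<.12)&(X[...,2]>.07); X0=load(n+'0')[3]
    m0=(np.hypot(X0[...,0]-.4555,X0[...,1]+.279)<.012)&(X0[...,2]<.12)&(X0[...,2]>.07)
    print(n,'top now',np.median(X[m][:,2]),m.sum(),'before',np.median(X0[m0][:,2]))
E
```

```text
3.9 [ 0.4546 -0.2795  0.1886] [-3.1409  0.0006  0.3268] [ 0.546   0.4333 -0.1403  1.8789  0.079   0.8357 -0.8785]
scene top now 0.09152537234817704 23 before 0.10237776724444358
side top now 0.08987243867408679 19 before 0.10063903040841382
```

Latched: the top dropped 11 mm in both views. Now to the scanner, turning the wrist so the fingers close across it.

Call:
{"api": "apply_moves", "payload": {"linear": [[0.073,-0.172,0],[0.146,-0.345,0],[0.218,-0.517,0],[0.291,-0.69,0],[0.364,-0.862,0]], "delta_rot": [[0,0,-0.055],[0,0,-0.11],[0,0,-0.165],[0,0,-0.22],[0,0,-0.274]], "gripper": 1}}

```text
clock: 4.42
position: [0.4614, -0.1853, 0.1871]
tool_rot: [-3.14, 0.0, 0.906]
force: [0.9, -0.5, -0.7]
grip_width: 0.0606
finger_force: 0.0
```

Call:
{"api": "apply_moves", "payload": {"linear": [[0.155,-0.105,0],[0.309,-0.21,0],[0.464,-0.316,0],[0.618,-0.421,0],[0.773,-0.526,0]], "delta_rot": [[0,0,-0.055],[0,0,-0.11],[0,0,-0.165],[0,0,-0.22],[0,0,-0.274]]}}

```text
clock: 4.83
position: [0.4681, -0.0921, 0.1872]
tool_rot: [-3.14, -0.0, 1.48]
force: [-0.1, -0.5, -0.3]
grip_width: 0.0853
finger_force: 0.0
```

Call:
{"api": "apply_moves", "payload": {"linear": [[0.187,-0.004,0],[0.374,-0.008,0],[0.561,-0.013,0],[0.748,-0.017,0],[0.935,-0.021,0]], "delta_rot": [[0,0,-0.055],[0,0,-0.11],[0,0,-0.165],[0,0,-0.22],[0,0,-0.274]]}}

```text
clock: 5.25
position: [0.475, 0.001, 0.1872]
tool_rot: [-3.141, -0.001, 2.054]
force: [-0.0, 0.0, -0.6]
grip_width: 0.0854
finger_force: 0.0
```

Call:
{"api": "apply_moves", "payload": {"linear": [[0.159,0.098,0],[0.319,0.196,0],[0.478,0.293,0],[0.638,0.391,0],[0.797,0.489,0]], "delta_rot": [[0,0,-0.055],[0,0,-0.11],[0,0,-0.165],[0,0,-0.22],[0,0,-0.274]]}}

```text
clock: 5.67
position: [0.4819, 0.0942, 0.1872]
tool_rot: [-3.141, -0.001, 2.628]
force: [0.5, -0.5, -0.3]
grip_width: 0.0853
finger_force: 0.0
```

```bash
python3 - <<'E'
from h import *
np.set_printoptions(precision=4,suppress=True)
s=monitor.observe();print(s['clock'],s['position'],s['tool_rot'],s['qpos'])
E
```

```text
5.6667 [0.4819 0.0942 0.1872] [-3.1412 -0.001   2.6281] [ 0.2786  0.4622 -0.7726  1.9618  0.4142  0.8818  0.3455]
```

Call:
{"api": "apply_moves", "payload": {"linear": [[0.081,0.169,0],[0.161,0.338,0],[0.242,0.506,0],[0.322,0.675,0],[0.403,0.844,0]], "delta_rot": [[0,0,-0.055],[0,0,-0.11],[0,0,-0.165],[0,0,-0.22],[0,0,-0.272]]}}

```text
clock: 6.08
position: [0.4888, 0.1874, 0.1871]
tool_rot: [3.142, -0.001, -3.085]
force: [0.3, -0.1, -0.4]
grip_width: 0.0848
finger_force: 0.0
```

Call:
{"api": "apply_moves", "payload": {"linear": [[-0.024,0.186,0],[-0.048,0.371,0],[-0.072,0.557,0],[-0.096,0.742,0],[-0.12,0.928,0]], "delta_rot": [[0,0,0],[0,0,0],[0,0,0],[0,0,0],[0,0,0]]}}

```text
clock: 6.5
position: [0.4962, 0.2806, 0.187]
tool_rot: [-3.141, -0.001, -3.091]
force: [1.0, -1.2, -0.7]
grip_width: 0.0851
finger_force: 0.0
```

```bash
python3 - <<'E'
from h import *
np.set_printoptions(precision=4,suppress=True)
s=monitor.observe();print(s['clock'],s['position'],s['tool_rot'],s['qpos'])
C=cam('wrist');im,d=optics.grab_frame('wrist');W=pts(C,d);np.savez('wrist1.npz',im=im,d=d,K=C[0],D=C[1],R=C[2],o=C[3])
cv2.imwrite('pics/wrist1.png',im[:,:,::-1])
X=W.reshape(-1,3)
for nm,z0,z1,x0,x1 in [('handle',.038,.046,.4,.525),('nose',.05,.058,.5,.65)]:
    h=X[(X[:,0]>x0)&(X[:,0]<x1)&(abs(X[:,1]-.283)<.04)&(X[:,2]>z0)&(X[:,2]<z1)]
    if len(h)>20: print(nm,len(h),cv2.minAreaRect((h[:,:2]*1000).astype(np.float32)),np.median(h[:,2]),h.min(0),h.max(0))
    if nm=='handle':
        for a in np.arange(.42,.53,.02):
            k=h[abs(h[:,0]-a)<.008]
            if len(k)>10: print(a,k[:,1].min(),k[:,1].max())
E
```

```text
6.5 [0.4962 0.2806 0.187 ] [-3.1413 -0.0013 -3.0911] [-0.0193  0.6224 -0.8732  1.7603  0.5496  1.0239  0.5231]
handle 2578 ((478.5947570800781, 278.5876159667969), (94.34895324707031, 30.073381423950195), 3.7349798679351807) 0.040963009031783404 [0.4319 0.2617 0.038 ] [0.525  0.2956 0.0448]
0.44 0.261695812079414 0.29058768822411435
0.46 0.26324795939507184 0.2921791698107812
0.48000000000000004 0.26393637594125247 0.29315177101414036
0.5 0.26464712070843166 0.29543492816750216
0.52 0.2664457277196576 0.2955786755116832
nose 1651 ((557.0889892578125, 282.0860290527344), (43.22835922241211, 48.32171630859375), 2.327218770980835) 0.053032551647515025 [0.535  0.2575 0.05  ] [0.5792 0.3069 0.0553]
```

View pics/wrist1.png

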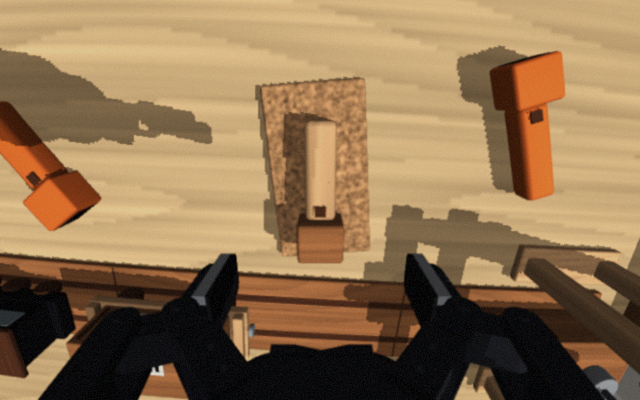

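The wrist view shows the wooden scanner at (320,190) centred on the cork, orange look-alikes at (50,170) and (530,120) well clear. It sits squarely between the fingers, so I descend.

Call:
{"api": "apply_moves", "payload": {"linear": [[0.01,-0.01,0.18],[0.01,-0.01,0.36],[0.01,-0.01,0.54],[0.01,-0.01,0.72],[0.01,-0.01,0.9]], "delta_rot": [[0,0,0],[0,0,0],[0,0,0],[0,0,0],[0,0,0]]}}

```text
clock: 6.97
position: [0.4951, 0.2786, 0.0962]
tool_rot: [-3.141, -0.001, -3.091]
force: [-0.3, -0.2, 0.6]
grip_width: 0.0851
finger_force: 0.0
```

Call:
{"api": "apply_moves", "payload": {"linear": [[0,0,0.2],[0,0,0.4],[0,0,0.6],[0,0,0.75],[0,0,0.84]], "delta_rot": [[0,0,0],[0,0,0],[0,0,0],[0,0,0],[0,0,0]]}}

```text
clock: 7.38
position: [0.4946, 0.2784, 0.0117]
tool_rot: [-3.141, -0.002, -3.091]
force: [0.4, 0.7, -0.1]
grip_width: 0.0853
finger_force: 0.0
```

Call:
{"api": "apply_moves", "payload": {"linear": [[0,0,0],[0,0,0],[0,0,0],[0,0,0],[0,0,0]], "delta_rot": [[0,0,0],[0,0,0],[0,0,0],[0,0,0],[0,0,0]], "gripper": -1, "force": 40}}

```text
clock: 7.8
position: [0.4961, 0.2791, 0.0148]
tool_rot: [3.141, 0.001, -3.092]
force: [0.1, 1.1, 1.0]
grip_width: 0.0315
finger_force: 39.5
```

Call:
{"api": "apply_moves", "payload": {"linear": [[0,0,0],[0,0,0],[0,0,0],[0,0,0],[0,0,0]], "delta_rot": [[0,0,0],[0,0,0],[0,0,0],[0,0,0],[0,0,0]]}}

```text
clock: 8.22
position: [0.4961, 0.2791, 0.0148]
tool_rot: [3.141, 0.001, -3.091]
force: [-2.1, -1.5, 7.6]
grip_width: 0.0312
finger_force: 40.5
```

Call:
{"api": "apply_moves", "payload": {"linear": [[0,0,-0.05],[0,0,-0.15],[0,0,-0.3],[0,0,-0.4],[0,0,-0.49]], "delta_rot": [[0,0,0],[0,0,0],[0,0,0],[0,0,0],[0,0,0]]}}

```text
clock: 8.63
position: [0.4961, 0.2791, 0.0648]
tool_rot: [3.141, 0.001, -3.091]
force: [-0.4, 0.5, -2.4]
grip_width: 0.0315
finger_force: 39.8
```

Call:
{"api": "apply_moves", "payload": {"linear": [[0.003,-0.09,0],[0.01,-0.27,0],[0.02,-0.47,0],[0.03,-0.67,0],[0.036,-0.86,0]], "delta_rot": [[0,0,0],[0,0,0],[0,0,0],[0,0,0],[0,0,0]]}}

```text
clock: 9.05
position: [0.4961, 0.1909, 0.0627]
tool_rot: [-3.141, -0.0, -3.092]
force: [0.7, -0.1, -2.0]
grip_width: 0.0317
finger_force: 39.9
```

Call:
{"api": "apply_moves", "payload": {"linear": [[0.01,-0.2,0],[0.015,-0.4,0],[0.02,-0.6,0],[0.03,-0.77,0],[0.036,-0.86,0]], "delta_rot": [[0,0,0.006],[0,0,0.012],[0,0,0.02],[0,0,0.026],[0,0,0.033]]}}

```text
clock: 9.47
position: [0.4968, 0.1037, 0.0626]
tool_rot: [-3.14, -0.001, 3.12]
force: [1.3, -0.9, -2.0]
grip_width: 0.0311
finger_force: 39.9
```

```bash
python3 - <<'E'
from h import *
np.set_printoptions(precision=4,suppress=True)
s=monitor.observe();print(s['clock'],s['position'],s['tool_rot'],s['qpos'],s['grip_width'])
for n in ['scene','side']:
    C=cam(n);im,d=optics.grab_frame(n);W=pts(C,d);X=W.reshape(-1,3);c=im.reshape(-1,3).astype(int)
    cv2.imwrite(f'pics/aim_{n}.png',cv2.resize(im[150:310,190:450] if n=='scene' else im[130:290,190:400],None,fx=3,fy=3)[:,:,::-1])
    h=X[(X[:,0]>.52)&(X[:,0]<.62)&(abs(X[:,1]-.105)<.05)&(X[:,2]>.095)&(X[:,2]<.11)]
    if len(h)>20: print(n,'nose top',len(h),np.median(h[:,2]),cv2.minAreaRect((h[:,:2]*1000).astype(np.float32)),h.min(0),h.max(0))
    m=(X[:,0]>.63)&(X[:,0]<.70)&(abs(X[:,1]-.105)<.04)&(X[:,2]>.055)&(X[:,2]<.12)&(c[:,2]>65)
    r=X[m&(X[:,2]>.106)&(X[:,0]>.655)]; f=X[m&(X[:,2]<.105)]
    for k,p in [('roof label',r),('front label',f)]:
        if len(p)>5: print(n,k,len(p),np.median(p,0),np.percentile(p,[3,97],axis=0))
    r=X[(X[:,2]>.106)&(X[:,2]<.12)&(abs(X[:,0]-.684)<.05)&(abs(X[:,1]-.105)<.11)]
    print('roof',cv2.minAreaRect((r[:,:2]*1000).astype(np.float32)))
E
```

```text
9.4667 [0.4968 0.1037 0.0626] [-3.1402 -0.0005  3.1197] [ 0.2155  0.7039 -0.7388  2.0041  0.7264  0.7177  0.567 ] 0.031127909935786284
scene nose top 241 0.10082691931595633 ((558.8660278320312, 102.17562103271484), (51.82741165161133, 45.523231506347656), 87.35813903808594) [0.5353 0.0766 0.0952] [0.5817 0.1282 0.1053]
scene roof label 190 [0.6703 0.1076 0.1128] [[0.6556 0.08   0.1105]
 [0.6833 0.13   0.1152]]
roof ((684.7767944335938, 103.86643981933594), (151.390380859375, 66.32010650634766), 88.8124771118164)
side roof label 84 [0.672  0.1038 0.1105] [[0.6554 0.0749 0.1078]
 [0.6919 0.1311 0.1142]]
side front label 22 [0.6527 0.0979 0.0979] [[0.6492 0.0823 0.0792]
 [0.6578 0.1286 0.1043]]
roof ((684.5121459960938, 107.4627685546875), (153.93862915039062, 71.49495697021484), 88.55400848388672)
```

View pics/aim_scene.png

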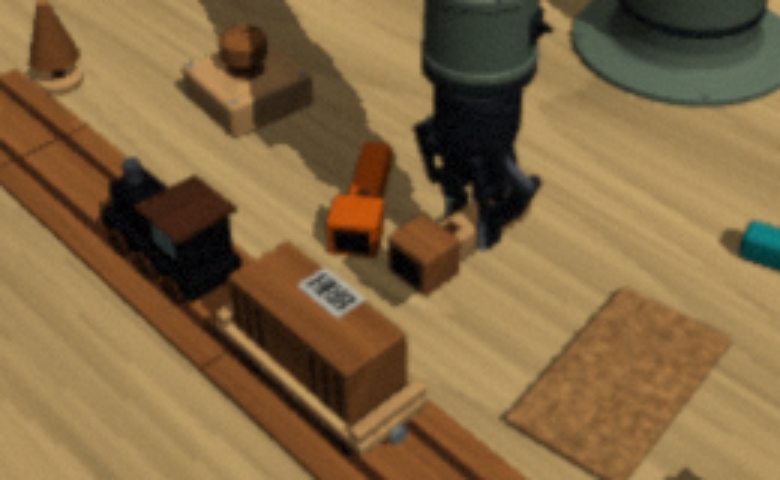

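The picture shows the scanner's nose (crop 410,265) facing the label at about 7 cm, with the mushroom still low. I make a 4 mm correction, then hold.

Call:
{"api": "apply_moves", "payload": {"linear": [[0,0.01,0],[0,0.02,0],[0,0.03,0],[0,0.04,0],[0,0.04,0]], "delta_rot": [[0,0,0],[0,0,0],[0,0,0],[0,0,0],[0,0,0]]}}

```text
clock: 9.98
position: [0.4971, 0.1116, 0.0628]
tool_rot: [3.141, 0.0, 3.124]
force: [0.1, 0.3, -1.9]
grip_width: 0.0314
finger_force: 39.9
```

Call:
{"api": "apply_moves", "payload": {"linear": [[0,0,0],[0,0,0],[0,0,0],[0,0,0],[0,0,0]], "delta_rot": [[0,0,0],[0,0,0],[0,0,0],[0,0,0],[0,0,0]]}}

```text
clock: 10.4
position: [0.4972, 0.1107, 0.0628]
tool_rot: [-3.142, -0.0, 3.123]
force: [0.3, 0.6, -1.1]
grip_width: 0.0314
finger_force: 39.9
```

Call:
{"api": "apply_moves", "payload": {"linear": [[0,0,0],[0,0,0],[0,0,0],[0,0,0],[0,0,0]], "delta_rot": [[0,0,0],[0,0,0],[0,0,0],[0,0,0],[0,0,0]]}}

```text
clock: 10.82
position: [0.4972, 0.1107, 0.0628]
tool_rot: [3.142, -0.0, 3.123]
force: [-0.2, 0.4, -0.8]
grip_width: 0.0313
finger_force: 39.9
```

Call:
{"api": "apply_moves", "payload": {"linear": [[0,0,0],[0,0,0],[0,0,0],[0,0,0],[0,0,0]], "delta_rot": [[0,0,0],[0,0,0],[0,0,0],[0,0,0],[0,0,0]]}}

```text
clock: 11.23
position: [0.4972, 0.1107, 0.0628]
tool_rot: [3.142, 0.0, 3.123]
force: [-0.1, 0.2, -1.2]
grip_width: 0.0315
finger_force: 39.9
```

Call:
{"api": "apply_moves", "payload": {"linear": [[0,0,0],[0,0,0],[0,0,0],[0,0,0],[0,0,0]], "delta_rot": [[0,0,0],[0,0,0],[0,0,0],[0,0,0],[0,0,0]]}}

```text
clock: 11.65
position: [0.4972, 0.1107, 0.0628]
tool_rot: [-3.142, -0.0, 3.123]
force: [-0.8, -0.4, -0.8]
grip_width: 0.0315
finger_force: 39.9
```

Call:
{"api": "apply_moves", "payload": {"linear": [[0.002,0.09,0],[0.006,0.27,0],[0.011,0.47,0],[0.016,0.67,0],[0.021,0.842,0]], "delta_rot": [[0,0,0],[0,0,0],[0,0,0],[0,0,0],[0,0,0]]}}

```text
clock: 12.07
position: [0.4964, 0.1971, 0.0629]
tool_rot: [3.141, 0.0, 3.123]
force: [-0.3, -0.7, -1.7]
grip_width: 0.0313
finger_force: 39.9
```

Call:
{"api": "apply_moves", "payload": {"linear": [[0.005,0.2,0],[0.01,0.4,0],[0.015,0.6,0],[0.02,0.77,0],[0.021,0.842,0]], "delta_rot": [[0,0,-0.006],[0,0,-0.012],[0,0,-0.02],[0,0,-0.026],[0,0,-0.033]]}}

```text
clock: 12.48
position: [0.4953, 0.2825, 0.063]
tool_rot: [3.14, -0.0, -3.088]
force: [-0.3, 0.5, -1.1]
grip_width: 0.0315
finger_force: 39.9
```

Call:
{"api": "apply_moves", "payload": {"linear": [[0,0,0.1],[0,0,0.2],[0,0,0.3],[0,0,0.38],[0,0,0.44]], "delta_rot": [[0,0,0],[0,0,0],[0,0,0],[0,0,0],[0,0,0]]}}

```text
clock: 12.9
position: [0.4959, 0.278, 0.0172]
tool_rot: [-3.141, -0.001, -3.092]
force: [0.3, -0.4, -2.1]
grip_width: 0.0309
finger_force: 39.9
```

Call:
{"api": "apply_moves", "payload": {"linear": [[0,0,0.01],[0,0,0.02],[0,0,0.03],[0,0,0.03],[0,0,0.03]], "delta_rot": [[0,0,0],[0,0,0],[0,0,0],[0,0,0],[0,0,0]]}}

```text
clock: 13.32
position: [0.4963, 0.2792, 0.0161]
tool_rot: [3.141, 0.0, -3.091]
force: [0.7, 1.2, -2.1]
grip_width: 0.0313
finger_force: 39.9
```

Call:
{"api": "apply_moves", "payload": {"linear": [[0,0,0.005],[0,0,0.01],[0,0,0.013],[0,0,0.013],[0,0,0.013]], "delta_rot": [[0,0,0],[0,0,0],[0,0,0],[0,0,0],[0,0,0]]}}

```text
clock: 13.73
position: [0.4963, 0.2792, 0.0148]
tool_rot: [-3.142, 0.0, -3.091]
force: [-1.2, -1.4, 4.8]
grip_width: 0.0314
finger_force: 40.7
```

Call:
{"api": "apply_moves", "payload": {"linear": [[0,0,0],[0,0,0],[0,0,0],[0,0,0],[0,0,0]], "delta_rot": [[0,0,0],[0,0,0],[0,0,0],[0,0,0],[0,0,0]], "gripper": 1}}

```text
clock: 14.15
position: [0.4961, 0.2792, 0.0145]
tool_rot: [3.142, -0.0, -3.091]
force: [-0.4, 0.2, 0.5]
grip_width: 0.0855
finger_force: 0.0
```

Call:
{"api": "apply_moves", "payload": {"linear": [[0,0,0],[0,0,-0.05],[0,0,-0.2],[0,0,-0.4],[0,0,-0.6]], "delta_rot": [[0,0,0],[0,0,0],[0,0,0],[0,0,0],[0,0,0]]}}

```text
clock: 14.57
position: [0.4959, 0.2793, 0.0762]
tool_rot: [3.141, -0.0, -3.091]
force: [0.1, 0.4, 0.0]
grip_width: 0.0855
finger_force: 0.0
```

Call:
{"api": "apply_moves", "payload": {"linear": [[0,0,-0.2],[0,0,-0.4],[0,0,-0.6],[0,0,-0.8],[0,0,-1]], "delta_rot": [[0,0,0],[0,0,0],[0,0,0],[0,0,0],[0,0,0]]}}

```text
clock: 14.98
position: [0.4959, 0.2793, 0.1769]
tool_rot: [3.141, 0.001, -3.091]
force: [0.6, -0.2, -1.0]
grip_width: 0.0854
finger_force: 0.0
```

```bash
python3 - <<'E'
from h import *
np.set_printoptions(precision=4,suppress=True)
s=monitor.observe();print(s['clock'],s['position'],s['tool_rot'],s['qpos'],s['grip_width'])
for n in ['wrist','scene']:
    C=cam(n);im,d=optics.grab_frame(n);X=pts(C,d).reshape(-1,3)
    for nm,z0,z1,x0,x1 in [('handle',.038,.046,.4,.525),('nose',.05,.058,.5,.65)]:
        h=X[(X[:,0]>x0)&(X[:,0]<x1)&(abs(X[:,1]-.283)<.04)&(X[:,2]>z0)&(X[:,2]<z1)]
        if len(h)>20: print(n,nm,len(h),cv2.minAreaRect((h[:,:2]*1000).astype(np.float32)),np.median(h[:,2]))
    h=X[(np.hypot(X[:,0]-.4555,X[:,1]+.279)<.012)&(X[:,2]>.07)&(X[:,2]<.12)]
    if n=='scene': print('stop top',np.median(h[:,2]))
E
```

```text
14.9833 [0.4959 0.2793 0.1769] [ 3.1412  0.0005 -3.0908] [-0.0221  0.6321 -0.8659  1.7734  0.5632  1.0029  0.5136] 0.08541638085139504
wrist handle 2749 ((478.7119140625, 278.12164306640625), (93.89059448242188, 29.83513832092285), 3.6591391563415527) 0.040897124430268494
wrist nose 1745 ((557.6605834960938, 281.7794494628906), (43.785980224609375, 48.214900970458984), 4.403507232666016) 0.052980850911214517
scene handle 313 ((478.2466125488281, 278.01434326171875), (94.16946411132812, 31.513288497924805), 2.828913688659668) 0.04148266608522899
scene nose 298 ((557.4448852539062, 281.74798583984375), (46.92913818359375, 49.111175537109375), 2.590644598007202) 0.05365044537819391
stop top 0.09165382536071837
```

Scanner is back on its pad within a millimetre of the start, and the stop is still latched. Going back to the mushroom with the fingers open.

Call:
{"api": "apply_moves", "payload": {"linear": [[0.023,-0.185,0],[0.046,-0.37,0],[0.068,-0.556,0],[0.091,-0.741,0],[0.114,-0.926,0]], "delta_rot": [[0,0,0.038],[0,0,0.076],[0,0,0.114],[0,0,0.152],[0,0,0.19]]}}

```text
clock: 15.5
position: [0.489, 0.1852, 0.175]
tool_rot: [3.142, 0.0, 2.79]
force: [-0.5, 1.2, -0.6]
grip_width: 0.0854
finger_force: 0.0
```

Call:
{"api": "apply_moves", "payload": {"linear": [[-0.05,-0.18,0],[-0.1,-0.36,0],[-0.152,-0.54,0],[-0.202,-0.72,0],[-0.253,-0.898,0]], "delta_rot": [[0,0,0.038],[0,0,0.076],[0,0,0.114],[0,0,0.152],[0,0,0.19]]}}

```text
clock: 15.92
position: [0.4822, 0.0922, 0.175]
tool_rot: [3.142, 0.0, 2.392]
force: [-0.1, -0.1, -1.0]
grip_width: 0.0853
finger_force: 0.0
```

Call:
{"api": "apply_moves", "payload": {"linear": [[-0.116,-0.146,0],[-0.232,-0.292,0],[-0.348,-0.439,0],[-0.464,-0.585,0],[-0.58,-0.731,0]], "delta_rot": [[0,0,0.038],[0,0,0.076],[0,0,0.114],[0,0,0.152],[0,0,0.19]]}}

```text
clock: 16.33
position: [0.4753, -0.0007, 0.175]
tool_rot: [3.141, 0.0, 1.994]
force: [0.9, -0.3, -0.7]
grip_width: 0.0852
finger_force: 0.0
```

Call:
{"api": "apply_moves", "payload": {"linear": [[-0.164,-0.09,0],[-0.327,-0.179,0],[-0.491,-0.269,0],[-0.654,-0.358,0],[-0.818,-0.448,0]], "delta_rot": [[0,0,0],[0,0,0],[0,0,0],[0,0,0],[0,0,0]]}}

```text
clock: 16.75
position: [0.4684, -0.0937, 0.175]
tool_rot: [3.141, 0.0, 1.998]
force: [1.2, 0.6, -0.2]
grip_width: 0.0853
finger_force: 0.0
```

Call:
{"api": "apply_moves", "payload": {"linear": [[-0.164,-0.09,0],[-0.327,-0.179,0],[-0.491,-0.269,0],[-0.654,-0.358,0],[-0.818,-0.448,0]], "delta_rot": [[0,0,0],[0,0,0],[0,0,0],[0,0,0],[0,0,0]]}}

```text
clock: 17.17
position: [0.4615, -0.1866, 0.175]
tool_rot: [3.141, -0.0, 1.999]
force: [0.7, 0.5, 0.5]
grip_width: 0.0854
finger_force: 0.0
```

```bash
python3 - <<'E'
from h import *
np.set_printoptions(precision=4,suppress=True)
s=monitor.observe();print(s['clock'],s['position'],s['tool_rot'],s['qpos'])
y=s['tool_rot'][2];d=np.array([.4555,-.279])-s['position'][:2];c,n=np.cos(y),np.sin(y)
print('tool shift',d[0]*c+d[1]*n,d[0]*n-d[1]*c)
E
```

```text
17.1667 [ 0.4615 -0.1866  0.175 ] [ 3.1415 -0.0001  1.9985] [ 0.6921  0.4431 -0.5536  1.9648  0.3138  0.8181  0.3922]
tool shift -0.08154977412455071 -0.04381222876027421
```

Call:
{"api": "apply_moves", "payload": {"linear": [[-0.164,-0.09,0],[-0.327,-0.179,0],[-0.491,-0.269,0],[-0.67,-0.358,0],[-0.816,-0.438,0]], "delta_rot": [[0,0,0],[0,0,0],[0,0,0],[0,0,0],[0,0,0]]}}

```text
clock: 17.58
position: [0.4555, -0.2795, 0.1749]
tool_rot: [3.141, 0.0, 1.998]
force: [0.5, 0.1, 0.1]
grip_width: 0.0854
finger_force: 0.0
```

```bash
python3 - <<'E'
from h import *
np.set_printoptions(precision=4,suppress=True)
s=monitor.observe();print(s['clock'],s['position'],s['tool_rot'],s['qpos'])
for n in ['wrist','side','scene']:
    C=cam(n);im,d=optics.grab_frame(n);X=pts(C,d).reshape(-1,3)
    if n=='wrist': cv2.imwrite('pics/wrist2.png',im[:,:,::-1])
    h=X[(np.hypot(X[:,0]-.4555,X[:,1]+.279)<.05)&(X[:,2]>.068)&(X[:,2]<.096)]
    if len(h)>20: print(n,len(h),cv2.minAreaRect((h[:,:2]*1000).astype(np.float32)),cv2.minEnclosingCircle((h[:,:2]*1000).astype(np.float32)),h[:,2].max())
E
```

```text
17.5833 [ 0.4555 -0.2795  0.1749] [3.1414 0.     1.9979] [ 0.8311  0.4931 -0.5273  1.875   0.3202  0.8576  0.5706]
wrist 3086 ((455.6053161621094, -282.9040222167969), (52.875091552734375, 51.87042236328125), 73.4671630859375) ((456.0438232421875, -282.94354248046875), 26.85569190979004) 0.09343797281690214
side 131 ((450.6971130371094, -276.7691955566406), (53.4498405456543, 49.48585510253906), 45.457061767578125) ((455.3216552734375, -277.0594177246094), 30.032358169555664) 0.09395137332035441
scene 176 ((457.36151123046875, -280.04327392578125), (50.92303466796875, 51.79999923706055), 53.116249084472656) ((457.1805419921875, -281.2557373046875), 27.67424774169922) 0.09570200040737686
```

View pics/wrist2.png

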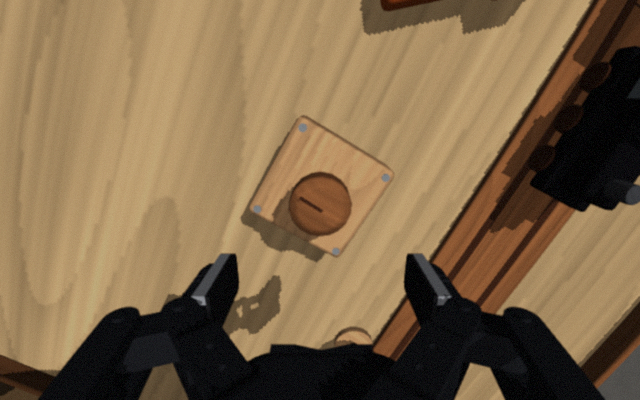

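The wrist view shows the mushroom at (320,203), centred between the open fingers (240 and 410), block beneath. Descend and grip the rim.

Call:
{"api": "apply_moves", "payload": {"linear": [[-0.018,-0.008,0.12],[-0.018,-0.008,0.24],[-0.018,-0.008,0.36],[-0.018,-0.008,0.48],[-0.018,-0.008,0.6]], "delta_rot": [[0,0,0],[0,0,0],[0,0,0],[0,0,0],[0,0,0]]}}

```text
clock: 18.15
position: [0.4556, -0.2798, 0.1129]
tool_rot: [-3.141, -0.001, 1.999]
force: [0.3, -0.5, -0.4]
grip_width: 0.0852
finger_force: 0.0
```

Call:
{"api": "apply_moves", "payload": {"linear": [[0,0,0.15],[0,0,0.3],[0,0,0.45],[0,0,0.57],[0,0,0.63]], "delta_rot": [[0,0,0],[0,0,0],[0,0,0],[0,0,0],[0,0,0]]}}

```text
clock: 18.57
position: [0.4552, -0.2796, 0.0494]
tool_rot: [-3.14, -0.002, 1.999]
force: [-0.2, 0.2, -0.6]
grip_width: 0.0853
finger_force: 0.0
```

Call:
{"api": "apply_moves", "payload": {"linear": [[0,0,0],[0,0,0],[0,0,0],[0,0,0],[0,0,0]], "delta_rot": [[0,0,0],[0,0,0],[0,0,0],[0,0,0],[0,0,0]], "gripper": -1, "force": 30}}

```text
clock: 18.98
position: [0.4557, -0.2807, 0.0522]
tool_rot: [-3.141, 0.001, 1.998]
force: [-4.0, -1.3, 4.4]
grip_width: 0.0521
finger_force: 35.9
```

Call:
{"api": "apply_moves", "payload": {"linear": [[0,0,0],[0,0,0],[0,0,0],[0,0,0],[0,0,0]], "delta_rot": [[0,0,0],[0,0,0],[0,0,0],[0,0,0],[0,0,0]]}}

```text
clock: 19.4
position: [0.4557, -0.2806, 0.0516]
tool_rot: [-3.141, 0.0, 1.998]
force: [-4.7, -2.0, 4.7]
grip_width: 0.0523
finger_force: 35.9
```

Call:
{"api": "apply_moves", "payload": {"linear": [[0,0,0],[0,0,0],[0,0,0],[0,0,0],[0,0,0]], "delta_rot": [[0,0,0.04],[0,0,0.09],[0,0,0.14],[0,0,0.19],[0,0,0.24]]}}

```text
clock: 19.82
position: [0.4566, -0.2806, 0.0518]
tool_rot: [3.14, 0.0, 1.49]
force: [0.2, -1.2, 4.6]
grip_width: 0.0527
finger_force: 35.9
```

Call:
{"api": "apply_moves", "payload": {"linear": [[0,0,0],[0,0,0],[0,0,0],[0,0,0],[0,0,0]], "delta_rot": [[0,0,0.05],[0,0,0.1],[0,0,0.15],[0,0,0.2],[0,0,0.24]]}}

```text
clock: 20.23
position: [0.4575, -0.281, 0.0521]
tool_rot: [3.138, -0.001, 0.988]
force: [2.1, -3.7, 4.2]
grip_width: 0.0524
finger_force: 35.9
```

Call:
{"api": "apply_moves", "payload": {"linear": [[0,0,0],[0,0,0],[0,0,0],[0,0,0],[0,0,0]], "delta_rot": [[0,0,0.03],[0,0,0.06],[0,0,0.06],[0,0,0.06],[0,0,0.06]]}}

```text
clock: 20.65
position: [0.4576, -0.2812, 0.0522]
tool_rot: [3.138, -0.001, 0.867]
force: [2.9, -5.4, 3.9]
grip_width: 0.052
finger_force: 35.9
```

Call:
{"api": "apply_moves", "payload": {"linear": [[0,0,0],[0,0,0],[0,0,0],[0,0,0],[0,0,0]], "delta_rot": [[0,0,0],[0,0,0],[0,0,0],[0,0,0],[0,0,0]], "gripper": 1}}

```text
clock: 21.07
position: [0.4558, -0.2802, 0.0514]
tool_rot: [-3.141, -0.0, 0.867]
force: [0.2, 0.3, 0.0]
grip_width: 0.0853
finger_force: 0.0
```

Call:
{"api": "apply_moves", "payload": {"linear": [[0,0,-0.1],[0,0,-0.3],[0,0,-0.5],[0,0,-0.75],[0,0,-1]], "delta_rot": [[0,0,0],[0,0,0],[0,0,0],[0,0,0],[0,0,0]]}}

```text
clock: 21.48
position: [0.4556, -0.2802, 0.1531]
tool_rot: [-3.141, -0.0, 0.867]
force: [-0.1, -0.0, 0.6]
grip_width: 0.0854
finger_force: 0.0
```

```bash
python3 - <<'E'
from h import *
np.set_printoptions(precision=4,suppress=True)
s=monitor.observe();print(s['clock'],s['position'],s['tool_rot'],s['qpos'])
for n in ['scene','side','wrist']:
    C=cam(n);im,d=optics.grab_frame(n);X=pts(C,d).reshape(-1,3)
    h=X[(np.hypot(X[:,0]-.4555,X[:,1]+.28)<.012)&(X[:,2]>.07)&(X[:,2]<.12)]
    if len(h)>5: print(n,np.median(h[:,2]),len(h))
    if n!='side': cv2.imwrite(f'pics/end_{n}.png',im[:,:,::-1])
E
```

```text
21.4833 [ 0.4556 -0.2802  0.1531] [-3.1412 -0.      0.8672] [ 0.5601  0.485  -0.16    1.9056  0.1079  0.7596 -0.3637]
scene 0.10199166326558406 25
side 0.10105937413603672 18
wrist 0.10192511889634037 799
```

View pics/end_scene.png

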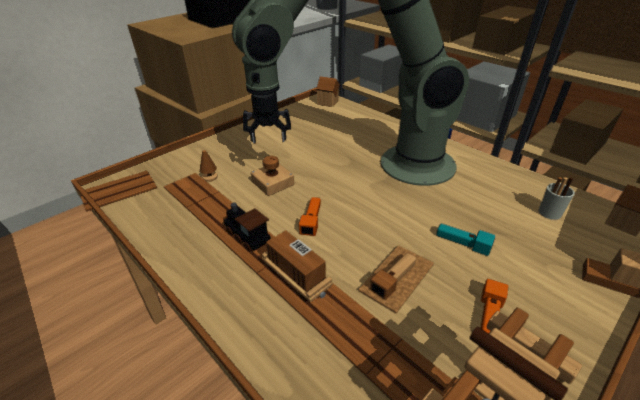

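The mushroom is back up (top 0.102 m) at (271,162), the scanner lies on its pad (395,272), and everything else is where it was. Handing in.

```bash
python3 -c "
from h import *
print(workorder.job_done())"
```

```text
the job is handed in; nothing more can be done
None
```

I handed the job in at about 21.5 s of the 72 s. I pressed and latched the stop, held the scanner level at the label from about 7 cm for over a second, laid it back on its pad, and turned the mushroom until it sprang up. The last pictures show nothing else moved; the hand-in gave no verdict.

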